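Set out the breakfast condiments

TASK

Set out the breakfast things: on the dark wooden board, stand the jam jar in the middle of the left cork disc and the pepper mill in the middle of the right one (left and right as seen from the robot's base looking out), with the salt shaker in the middle of the disc between them. Stand the sugar bowl in the middle of the round cork trivet with its lid seated properly on top. Leave everything upright and let go, and do not disturb the mug, the fruit bowl or the oil bottle.

Things in the scene. Friction and masses are not known exactly. Their poses are not given: they have to be found in the camera images.
- jam_jar: Closed jam jar, amber glass with paper label and steel screw cap, 62 mm diameter, 85 mm high, about 0.3 kg, loose, upright on the worktop. Origin at the centre of its underside, z up. Round: grip the body anywhere from 25 to 55 mm up.
- salt: Salt shaker: white ceramic cylinder, 40 mm diameter and 50 mm high, under a domed steel cap (41 mm diameter) that tops out at 70 mm; about 0.12 kg, loose, upright on the worktop. Origin at the centre of its underside, z up. 
- pepper_mill: Turned wooden pepper mill, 105 mm high, foot 50 mm diameter, straight waist 38 mm diameter from 28 to 68 mm up (grip there), head 48 mm diameter above it; about 0.16 kg, loose, upright on the worktop. Origin at the centre of its underside, z up. 
- sugar_bowl: Open, empty sugar bowl, white ceramic, 55 mm high, 64 mm outer diameter from 14 mm up to the rim (54 mm at the foot), mouth 56 mm diameter; about 0.2 kg, loose, upright on the worktop without its lid. Origin at the centre of its underside, z up. 
- lid: Lid of the sugar bowl, white ceramic, right way up on the worktop, loose, 80 g: a plug 46 mm wide and 6 mm high that goes inside the bowl's mouth, a flange 66 mm wide from 6 to 12 mm up that rests on the rim, a knob 20 mm wide from 12 to 34 mm up (grip it there). Origin at the centre of the plug's underside, z up; seated, it is 49 mm above the bowl's origin.
- board: Dark wooden serving board, fixed, 90 mm (its x) by 290 mm (its y), 14 mm thick, yaw within 0.25 rad. Origin at the centre of its underside; its x points away from the robot, its y to the robot's left. Three flush cork discs 72 mm wide on its top (14 mm up), centred at its x = 0, y = +95 mm (left), 0 (middle) and -95 mm (right).
- trivet: Round cork trivet, fixed flat on the worktop, 140 mm diameter, 10 mm thick. Origin at the centre of its underside, z up. 
- mug: Bystander: blue ceramic mug, 82 mm diameter, 90 mm high, handle on its own +y side, loose, beyond the targets. Origin at the centre of its underside, z up. 
- fruit_bowl: Bystander: empty green glass bowl, 170 mm diameter, 60 mm high, loose, at the robot's right. Origin at the centre of its underside, z up. 
- oil: Bystander: closed green oil bottle, 66 mm diameter, 200 mm high, loose, at the robot's left. Origin at the centre of its underside, z up. 
Not all that is in view belongs to the job. What is shaped like the salt but green or yellow is not meant.

How it is judged:
By the outcome, as a careful person would: the job done as asked, in the order asked, and still so for the second after the job is handed in, with the robot touching nothing.
It also fails if it takes over 128 s, if anything falls off the work surface, if the arm or the gripper's body presses on something with over 40 N, if the wrist force passes 120 N, or if a joint passes its speed limit or range.

ROBOT

A 6-joint arm with a two-finger parallel gripper is mounted at the origin on the work surface. World frame = base frame: x ahead of the robot, y to its left, z up, the work surface at z = 0. Lengths are in m, angles in rad, forces in N, time in s.
With the tool pointing down it reaches from about 0.425 to 0.95 m from the base axis. Payload 3.5 kg.
Tool frame: the origin (TCP) lies on the centre line of the jaws, within the pads' length; the fingertips stand 11 mm ahead of it and the grasp point (between the pads) lies 8 mm behind it; z points along the fingers, y is the line along which they close (so a half turn about z gives the same grasp; the last joint's range is limited). The gripper opens to 85 mm and grips with 20 to 120 N. Pads are 22 mm wide; open, the fingers measure 114 mm over their backs; the gripper's body (76 mm by 85 mm) begins 54 mm behind the grasp point. The pads swing forward as they close: fully open they stand 13 mm farther back than shut.
Start: joints at [-1.494, 0.286, 1.577, -0, 1.279, -0.15], TCP at [0.152, -0.658, 0.242] pointing down, gripper open.
Joint ranges: [-2.77, 2.77], [-0.9, 2.22], [0.21, 2.48], [-1.53, 4.67], [0.24, 2.81], [-2.84, 2.84]. Speed limits (rad/s): [2.79, 2.79, 3.14, 3.14, 3.14, 3.14].

INTERFACE

Orientations are given as a rotation vector (axis times angle).
In Python, from workcell import * gives the robot as it stands.
- The arm moves only by the shell command python3 -m handwheel 'ROWS'. ROWS is JSON, a list of rows, each an object of numbers: "fingers": the finger opening in mm, from 0 to 85.4; "dx", "dy", "dz": the shift along the tool's x, y, z in mm; "ax", "ay", "az": the turn, a rotation vector about the tool's x, y, z in degrees. A call has 1 to 12 rows; each row is the pose to reach, as a shift and turn from the pose commanded when the call began, along the tool's axes at that moment; what a row does not reach only later rows make up. A row lasts 1/8 s, in which the tool goes at most 62.5 mm and 10.7 degrees, less where a joint would pass 70% of its speed; a pose out of reach is approached as far as the arm can. A call with a gripper value outside its range is refused whole. The fingers move at their own pace and stop on an object; the grip force is fixed at half the most. Time passes only in rows, so rows that repeat a pose let the fingers close. It gives the time, the measured TCP pose, the force, the opening and the grip force at its end, in the units of the state.
- observe(): the state, without advancing time (a new reading comes with each control period).
- camera(name): name is "scene" or "top"; returns a dict with "color" (480x640x3 uint8, blue, green, red), "range_z" (480x640 float32, m along the optical axis (not along the pixel's ray), 0 where there is no reading), "fx", "fy", "cx", "cy" (pixels), "position" and "orientation" of the camera in the world. Camera axes: x right, y down, z forward; pixel columns grow to the right and rows downward; lengths in m; the calibration is good to about 2 mm. A picture is of the moment at which its call begins.
- close_job(): hands the job in; it is judged then, once.
Trained networks look in the newest picture that a camera, given by its name, has taken for a name from the list of things; names that differ only in an ending like _2 or _b are one class to them, and where a whole thing is asked for, a point or a joint stands for the part that bears it (a point fixed in the world has none). Each returns a list of dicts, best first, with "score" (0 to 1); they miss things now and then, are a little off and sometimes report something else, mostly with a low value. They report only what shows in the picture. A call takes as long as a camera call. They do not tell look-alikes from the thing itself.
- spot_in(camera, name): "bbox" ([centre column, centre row, width, height] in pixels, round what is visible of it).
The state is a dict: "clock": time; "joint_positions": joint angles; "joint_velocities": joint speeds; "tau": joint torques, N m; "eef_pos": TCP position; "ee_rot": TCP orientation; "force": force on the tool from outside, world axes, zero at the start; "torque": the same for the moment, N m; "width": finger opening in m; "gripper_force": force on a finger pad.
Only numpy, scipy, OpenCV 4.12 (cv2) and the standard library are available. Lean on these libraries where they do the work, as an engineer would, in place of code of your own. Each camera call takes 0.05 s, during which the arm holds its last target. There are 200 camera calls.

## Working session

There is one attempt and no reset: what is moved stays moved. The work goes in short steps, Python scripts to look and compute and a shell command to move; the robot and the scene stay as the last step left them, time stands still between calls to the robot, and variables do not carry over. Pictures are saved under pics/ and viewed, at most 14 in all, crops included, and the job is handed in when it is done.

```bash
mkdir -p pics; ls; cat > h.py <<'E'
from workcell import *
import numpy as np, cv2
from scipy.spatial.transform import Rotation as R
def pts(c):
    z=c["range_z"]; v,u=np.mgrid[0:480,0:640]
    p=np.stack([(u-c["cx"])/c["fx"]*z,(v-c["cy"])/c["fy"]*z,z],-1)
    o=np.array(c["orientation"]); r=R.from_rotvec(o) if o.shape==(3,) else R.from_matrix(o) if o.shape==(3,3) else R.from_quat(o)
    P=p@r.as_matrix().T+np.array(c["position"]); P[z==0]=np.nan
    return P
E
python3 - <<'E'
from h import *
for n in ["top","scene"]:
    c=camera(n); cv2.imwrite(f"pics/{n}0.png",c["color"]); P=pts(c)
    print(n,c["position"],c["orientation"],c["fx"])
    for k in ["jam_jar","salt","pepper_mill","sugar_bowl","lid","board","trivet","mug","fruit_bowl","oil"]:
        for d in spot_in(n,k)[:4]:
            u,v,w,h=d["bbox"]; 
            q=P[int(max(0,v-h/2)):int(v+h/2)+1,int(max(0,u-w/2)):int(u+w/2)+1].reshape(-1,3)
            q=q[np.isfinite(q[:,0])&(q[:,2]>.006)]
            if len(q)==0: print(k,d);continue
            print(k,round(d["score"],2),np.round(d["bbox"]),"mid",np.round((q.min(0)+q.max(0))/2,3),"top",np.round(q[q[:,2]>q[:,2].max()-.006].mean(0),3))
print(observe())
E
```

```text
pics
top [0.38388478 0.00851561 1.55580695] [-2.16065981  2.16961145 -0.11458582] 531.5487969825775
jam_jar 0.74 [223. 286.  27.  22.] mid [0.424 0.272 0.05 ] top [0.427 0.262 0.09 ]
jam_jar 0.5 [130. 256.  42.  24.] mid [0.511 0.51  0.106] top [0.503 0.511 0.201]
salt 0.77 [412. 289.  17.  19.] mid [ 0.417 -0.275  0.041] top [ 0.425 -0.269  0.072]
salt 0.71 [414. 320.  20.  13.] mid [ 0.326 -0.278  0.041] top [ 0.328 -0.266  0.072]
salt 0.57 [443. 296.  22.  17.] mid [ 0.396 -0.365  0.041] top [ 0.397 -0.356  0.072]
pepper_mill 0.72 [360. 283.  23.  16.] mid [ 0.43  -0.129  0.058] top [ 0.428 -0.126  0.105]
sugar_bowl 0.73 [318. 280.  20.  26.] mid [ 0.44  -0.005  0.033] top [ 0.432 -0.002  0.056]
sugar_bowl 0.73 [266. 281.  26.  23.] mid [0.442 0.144 0.022] top [0.441 0.143 0.035]
lid 0.77 [266. 281.  24.  20.] mid [0.443 0.144 0.022] top [0.441 0.143 0.035]
board 0.73 [381. 234.  98.  38.] mid [ 0.58  -0.189  0.014] top [ 0.577 -0.187  0.018]
trivet 0.57 [253. 231.  44.  47.] mid [0.59  0.185 0.013] top [0.592 0.188 0.016]
mug 0.77 [318. 167.  29.  42.] mid [ 0.78  -0.006  0.051] 
[... 1752 characters left out ...]
 0.141 0.032]
{'clock': 1.1, 'joint_positions': array([-1.49399890e+00,  2.86285851e-01,  1.57671086e+00, -4.09406623e-05,
        1.27860426e+00, -1.49989477e-01]), 'joint_velocities': array([-0.00053891, -0.00128635, -0.00064431,  0.00054728,  0.00038572,
        0.00049919]), 'tau': array([ 1.19962519e-03, -4.05969322e+01, -2.92943305e+01, -1.82894955e-04,
        5.03743813e-04, -1.13218175e-05]), 'eef_pos': array([ 0.15179724, -0.6576887 ,  0.24232842]), 'ee_rot': array([-3.12140510e+00, -3.55490407e-01,  6.10645992e-05]), 'force': array([-0.10949529,  0.36480861, -0.35341288]), 'torque': array([ 0.03931261, -0.03859625, -0.03163464]), 'gripper_force': 0.0, 'width': 0.08521395752093071}
```

```bash
python3 - <<'E'
from h import *
c=camera("top"); P=pts(c); im=c["color"]
cv2.imwrite("pics/salt1.png",cv2.resize(im[265:345,380:480],None,fx=7,fy=7,interpolation=cv2.INTER_CUBIC))
cv2.imwrite("pics/top1.png",cv2.resize(im[140:340,100:540],(792,360)))
np.set_printoptions(suppress=True,precision=4)
def fit(m,zr,box):
    m=m&(P[...,2]>zr[0])&(P[...,2]<zr[1])&(P[...,0]>box[0])&(P[...,0]<box[1])&(P[...,1]>box[2])&(P[...,1]<box[3])
    return P[m]
T=np.ones((480,640),bool)
for n,b,z in [("board",(.48,.68,-.38,0),(.009,.022)),("trivet",(.5,.7,.08,.28),(.006,.016))]:
    q=fit(T,z,b); print(n,len(q),cv2.minAreaRect((q[:,:2]*1000).astype(np.float32)),q.mean(0), cv2.minEnclosingCircle((q[:,:2]*1000).astype(np.float32)))
# colour-based cork discs on board
q=fit(T,(.009,.022),(.48,.68,-.38,0))
bm=(P[...,2]>.009)&(P[...,2]<.022)&(P[...,0]>.48)&(P[...,0]<.68)&(P[...,1]>-.38)&(P[...,1]<0)
g=im.max(-1); t,_=cv2.threshold(g[bm].reshape(-1,1),0,255,cv2.THRESH_OTSU)
n,l,s,ce=cv2.connectedComponentsWithStats((bm&(g>t)).astype(np.uint8))
for i in range(1,n):
    if s[i,4]>60: print("disc",s[i],ce[i],P[l==i].mean(0),im[l==i].mean(0))
for n,b,z in [("jam",(.36,.48,.2,.34),(.075,.1)),("mill",(.36,.5,-.2,-.07),(.085,.12)),("bowlrim",(.36,.52,-.06,.06),(.045,.065)),("lidfl",(.38,.5,.09,.2),(.008,.018)),("lidknob",(.38,.5,.09,.2),(.028,.04)),("s1",(.38,.47,-.31,-.23),(.055,.08)),("s2",(.28,.37,-.31,-.23),(.055,.08)),("s3",(.35,.45,-.4,-.32),(.055,.08))]:
    q=fit(T,z,b)[:,:2]*1000; print(n,len(q),q.mean(0),cv2.minEnclosingCircle(q.astype(np.float32)),(q.min(0)+q.max(0))/2)
E
```

```text
board 2423 ((582.2012329101562, -194.46153259277344), (358.3359069824219, 178.91722106933594), 89.30868530273438) [ 0.5769 -0.1875  0.0131] ((558.7086791992188, -194.17807006835938), 190.9253692626953)
trivet 1285 ((601.2490844726562, 178.78115844726562), (193.86293029785156, 193.19390869140625), 89.81371307373047) [0.5982 0.1921 0.0095] ((607.137939453125, 175.49188232421875), 130.37828063964844)
disc [401 219  25  24 372] [412.7231 230.3226] [ 0.5865 -0.283   0.0132] [ 91.379  126.1747 168.4489]
disc [369 222  24  25 380] [380.4684 233.6421] [ 0.5771 -0.1885  0.0133] [ 91.7105 126.6605 169.1053]
disc [336 226  25  25 393] [348.3868 237.5064] [ 0.5661 -0.0946  0.013 ] [ 91.8397 126.8626 169.2799]
jam 303 [424.7143 262.714 ] ((424.555419921875, 263.3114318847656), 27.29199981689453) [424.4785 262.9551]
mill 188 [ 427.7381 -126.1715] ((427.21771240234375, -126.48062896728516), 23.328216552734375) [ 428.2527 -127.1898]
bowlrim 94 [437.2872  -7.5009] ((437.5300598144531, -7.49447774887085), 31.674972534179688) [436.9245  -7.7153]
lidfl 262 [440.3942 143.1274] ((423.624755859375, 129.16661071777344), 54.39419937133789) [428.8193 132.7379]
lidknob 30 [441.2607 143.5419] ((441.1064453125, 143.59483337402344), 9.413287162780762) [440.9795 143.647 ]
s1 164 [ 425.181  -268.3887] ((425.28216552734375, -269.2254638671875), 20.27865982055664) [ 425.6955 -269.0573]
s2 171 [ 325.2262 -268.4554] ((324.4031982421875, -269.0544128417969), 21.159618377685547) [ 325.7642 -268.778 ]
s3 167 [ 396.139 -355.804] ((396.203125, -357.44024658203125), 20.820959091186523) [ 395.9922 -357.296 ]
```

View pics/top1.png

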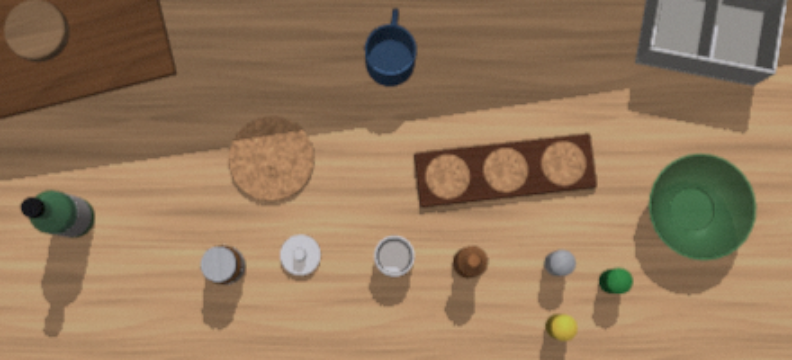

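View pics/salt1.png

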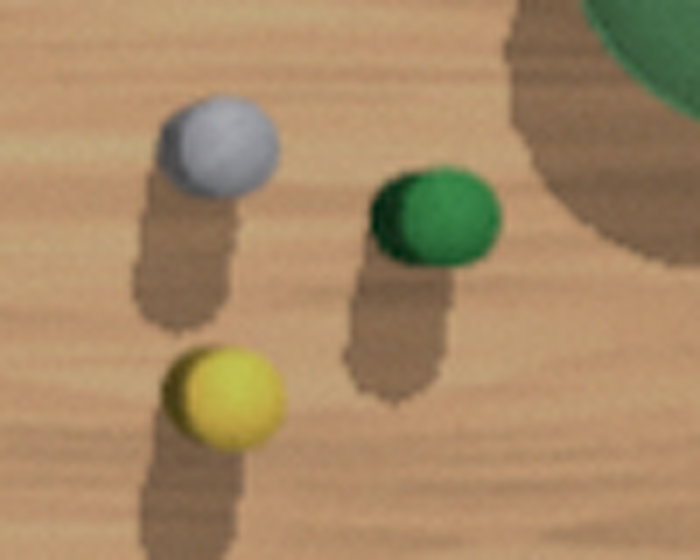

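View pics/scene0.png

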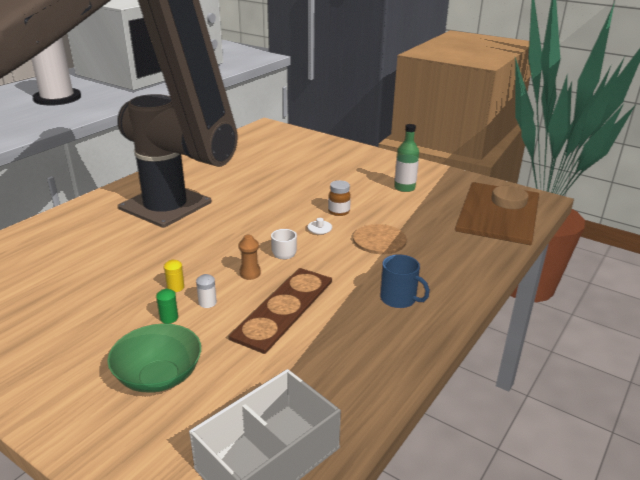

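The salt-like things in the top view are grey-capped at (412,289), green at (443,296) and yellow at (414,320). The enlarged crop and the scene view, where it is white with a steel cap at (206,291), confirm that the grey one is the salt. The three board discs are at (348,237), (380,234) and (413,230), and the trivet is near (251,229).

```bash
cat > plan.py <<'E'
from h import *
import sys
# args: x,y,z,yaw(deg) waypoints in mm -> tool-frame shifts from the present pose
s=observe(); r=R.from_rotvec(s["ee_rot"]); p=np.array(s["eef_pos"])*1000
print("t",round(s["clock"],2),"tcp",p.round(1),"w",round(s["width"]*1000,1),"gf",round(float(s["gripper_force"]),1))
for a in sys.argv[1:]:
    x,y,z,w=map(float,a.split(",")); t=np.radians(w)
    M=R.from_matrix(np.array([[np.cos(t),np.sin(t),0],[np.sin(t),-np.cos(t),0],[0,0,-1]]))
    print(a,"d",r.inv().apply(np.array([x,y,z])-p).round(1),"a",np.degrees((r.inv()*M).as_rotvec()).round(1))
E
python3 - <<'E'
from h import *
c=camera("top"); P=pts(c)
m=((P[...,2]>.005)&(P[...,2]<.017)&(P[...,0]>.48)&(P[...,0]<.72)&(P[...,1]>.08)&(P[...,1]<.3)).astype(np.uint8)
m=cv2.morphologyEx(m,cv2.MORPH_CLOSE,np.ones((3,3)));m=cv2.morphologyEx(m,cv2.MORPH_OPEN,np.ones((7,7)))
n,l,s,ce=cv2.connectedComponentsWithStats(m); i=1+s[1:,4].argmax(); q=P[l==i]; print(s[i],ce[i],q.mean(0),cv2.minEnclosingCircle((q[:,:2]*1000).astype(np.float32)))
E
python3 plan.py 480,-350,240,50 500,0,240,90 424.5,263,150,90 424.5,263,37,90
```

```text
[ 227  204   48   47 1773] [250.34912578 227.1714608 ] [nan nan nan] ((599.0438842773438, 194.896240234375), 73.73523712158203)
t 1.2 tcp [ 151.8 -657.7  242.3] w 85.8 gf 0.0
480,-350,240,50 d [ 389.  -226.     2.4] a [  0.  -0. -37.]
500,0,240,90 d [ 487.1 -562.6    2.4] a [  0.  -0. -77.]
424.5,263,150,90 d [ 472.7 -835.8   92.4] a [  0.  -0. -77.]
424.5,263,37,90 d [ 472.7 -835.8  205.4] a [  0.  -0. -77.]
```

```bash
python3 -m handwheel '[{"fingers":85,"dx":200,"dy":-116,"dz":0,"az":-20},{"dx":200,"dy":-116,"dz":0,"az":-20},{"dx":200,"dy":-116,"dz":0,"az":-20},{"dx":200,"dy":-116,"dz":0,"az":-20},{"dx":389,"dy":-226,"dz":0,"az":-37},{"dx":389,"dy":-226,"dz":0,"az":-37},{"dx":389,"dy":-226,"dz":0,"az":-37},{"dx":389,"dy":-226,"dz":0,"az":-37},{"dx":487,"dy":-562,"dz":0,"az":-77},{"dx":487,"dy":-562,"dz":0,"az":-77},{"dx":487,"dy":-562,"dz":0,"az":-77},{"dx":487,"dy":-562,"dz":0,"az":-77}]'; python3 plan.py 480,0,200,90 424.5,263,150,90 424.5,263,37,90
```

```text
t 1.2 tcp [ 151.8 -657.7  242.3] w 85.8 gf 0.0
480,0,200,90 d [ 467.7 -567.1   42.4] a [  0.  -0. -77.]
424.5,263,150,90 d [ 472.7 -835.8   92.4] a [  0.  -0. -77.]
424.5,263,37,90 d [ 472.7 -835.8  205.4] a [  0.  -0. -77.]invalid input at $[0]: expected keys fingers, dx, dy, dz, ax, ay, az
```

```bash
python3 -m handwheel '[{"fingers":85,"dx":200,"dy":-116,"dz":0,"ax":0,"ay":0,"az":-20},{"fingers":85,"dx":200,"dy":-116,"dz":0,"ax":0,"ay":0,"az":-20},{"fingers":85,"dx":200,"dy":-116,"dz":0,"ax":0,"ay":0,"az":-20},{"fingers":85,"dx":200,"dy":-116,"dz":0,"ax":0,"ay":0,"az":-20},{"fingers":85,"dx":389,"dy":-226,"dz":0,"ax":0,"ay":0,"az":-37},{"fingers":85,"dx":389,"dy":-226,"dz":0,"ax":0,"ay":0,"az":-37},{"fingers":85,"dx":389,"dy":-226,"dz":0,"ax":0,"ay":0,"az":-37},{"fingers":85,"dx":389,"dy":-226,"dz":0,"ax":0,"ay":0,"az":-37},{"fingers":85,"dx":487,"dy":-562,"dz":0,"ax":0,"ay":0,"az":-77},{"fingers":85,"dx":487,"dy":-562,"dz":0,"ax":0,"ay":0,"az":-77},{"fingers":85,"dx":487,"dy":-562,"dz":0,"ax":0,"ay":0,"az":-77},{"fingers":85,"dx":487,"dy":-562,"dz":0,"ax":0,"ay":0,"az":-77}]'; python3 plan.py 480,0,200,90 424.5,263,150,90 424.5,263,37,90
```

```text
clock: 2.7
eef_pos: [0.4942, -0.0985, 0.2427]
ee_rot: [2.216, 2.226, 0.001]
force: [0.8, -1.2, 1.3]
width: 0.0849
gripper_force: 0.0
t 2.7 tcp [494.2 -98.5 242.7] w 84.9 gf 0.0
480,0,200,90 d [ 98.6 -13.8  42.6] a [0.1 0.  0.2]
424.5,263,150,90 d [361.8 -68.3  92.5] a [0.1 0.  0.2]
424.5,263,37,90 d [361.8 -68.4 205.5] a [0.1 0.  0.2]
```

```bash
python3 -m handwheel '[{"fingers":85,"dx":350,"dy":-68,"dz":90,"ax":0,"ay":0,"az":0},{"fingers":85,"dx":350,"dy":-68,"dz":90,"ax":0,"ay":0,"az":0},{"fingers":85,"dx":350,"dy":-68,"dz":90,"ax":0,"ay":0,"az":0},{"fingers":85,"dx":350,"dy":-68,"dz":90,"ax":0,"ay":0,"az":0},{"fingers":85,"dx":350,"dy":-68,"dz":90,"ax":0,"ay":0,"az":0},{"fingers":85,"dx":350,"dy":-68,"dz":90,"ax":0,"ay":0,"az":0},{"fingers":85,"dx":350,"dy":-68,"dz":90,"ax":0,"ay":0,"az":0},{"fingers":85,"dx":350,"dy":-68,"dz":90,"ax":0,"ay":0,"az":0},{"fingers":85,"dx":350,"dy":-68,"dz":90,"ax":0,"ay":0,"az":0}]'; python3 plan.py 424.5,263,150,90 424.5,263,37,90
```

```text
clock: 3.82
eef_pos: [0.4271, 0.2487, 0.1529]
ee_rot: [2.223, 2.219, 0.001]
force: [0.4, 0.0, -0.0]
width: 0.0851
gripper_force: 0.0
t 3.83 tcp [427.1 248.7 152.9] w 85.1 gf 0.0
424.5,263,150,90 d [14.3 -2.6  2.9] a [ 0.1 -0.  -0.1]
424.5,263,37,90 d [ 14.3  -2.7 115.9] a [ 0.1 -0.  -0.1]
```

```bash
python3 -m handwheel '[{"fingers":85,"dx":14,"dy":-3,"dz":20,"ax":0,"ay":0,"az":0},{"fingers":85,"dx":14,"dy":-3,"dz":60,"ax":0,"ay":0,"az":0},{"fingers":85,"dx":14,"dy":-3,"dz":95,"ax":0,"ay":0,"az":0},{"fingers":85,"dx":14,"dy":-3,"dz":116,"ax":0,"ay":0,"az":0},{"fingers":85,"dx":14,"dy":-3,"dz":116,"ax":0,"ay":0,"az":0},{"fingers":40,"dx":14,"dy":-3,"dz":116,"ax":0,"ay":0,"az":0},{"fingers":40,"dx":14,"dy":-3,"dz":116,"ax":0,"ay":0,"az":0},{"fingers":40,"dx":14,"dy":-3,"dz":116,"ax":0,"ay":0,"az":0},{"fingers":40,"dx":14,"dy":-3,"dz":116,"ax":0,"ay":0,"az":0},{"fingers":40,"dx":14,"dy":-3,"dz":116,"ax":0,"ay":0,"az":0}]'; python3 plan.py 440,200,150,96 566,-94.5,150,96.2 566,-94.5,52,96.2
```

```text
clock: 5.08
eef_pos: [0.4251, 0.2639, 0.0386]
ee_rot: [2.22, 2.22, 0.005]
force: [-0.5, -1.9, 6.6]
width: 0.06
gripper_force: 65.9
t 5.08 tcp [425.1 263.9  38.6] w 60.0 gf 65.9
440,200,150,96 d [ -63.9   15.3 -111.4] a [ 0.2 -0.  -6. ]
566,-94.5,150,96.2 d [-358.4  141.3 -111.1] a [ 0.2 -0.  -6.2]
566,-94.5,52,96.2 d [-358.5  140.9  -13.1] a [ 0.2 -0.  -6.2]
```

```bash
python3 -m handwheel '[{"fingers":40,"dx":0,"dy":0,"dz":-40,"ax":0,"ay":0,"az":0},{"fingers":40,"dx":-10,"dy":5,"dz":-90,"ax":0,"ay":0,"az":-2},{"fingers":40,"dx":-50,"dy":20,"dz":-110,"ax":0,"ay":0,"az":-4},{"fingers":40,"dx":-105,"dy":40,"dz":-110,"ax":0,"ay":0,"az":-6},{"fingers":40,"dx":-160,"dy":62,"dz":-110,"ax":0,"ay":0,"az":-6},{"fingers":40,"dx":-215,"dy":84,"dz":-110,"ax":0,"ay":0,"az":-6},{"fingers":40,"dx":-270,"dy":106,"dz":-110,"ax":0,"ay":0,"az":-6},{"fingers":40,"dx":-320,"dy":126,"dz":-110,"ax":0,"ay":0,"az":-6.2},{"fingers":40,"dx":-350,"dy":138,"dz":-100,"ax":0,"ay":0,"az":-6.2},{"fingers":40,"dx":-358,"dy":141,"dz":-80,"ax":0,"ay":0,"az":-6.2},{"fingers":40,"dx":-358,"dy":141,"dz":-50,"ax":0,"ay":0,"az":-6.2},{"fingers":40,"dx":-358,"dy":141,"dz":-50,"ax":0,"ay":0,"az":-6.2}]'; python3 plan.py 566,-94.5,53.5,96.2
```

```text
clock: 6.58
eef_pos: [0.5607, -0.0924, 0.0821]
ee_rot: [-2.091, -2.332, 0.005]
force: [-0.4, 1.6, -3.7]
width: 0.0598
gripper_force: 66.8
t 6.58 tcp [560.7 -92.4  82.1] w 59.8 gf 66.8
566,-94.5,53.5,96.2 d [-2.8  5.3 28.5] a [-0.5 -0.3  0. ]
```

```bash
python3 -m handwheel '[{"fingers":40,"dx":0,"dy":0,"dz":0,"ax":0,"ay":0,"az":0},{"fingers":40,"dx":0,"dy":0,"dz":0,"ax":0,"ay":0,"az":0}]'; python3 plan.py 566,-94.5,53.5,96.2; python3 - <<'E'
from h import *
c=camera("top");P=pts(c)
q=P[(P[...,2]>.1)&(P[...,2]<.15)&(abs(P[...,1]+.09)<.06)&(abs(P[...,0]-.56)<.05)];print(len(q))
E
```

```text
clock: 6.82
eef_pos: [0.5652, -0.0942, 0.0878]
ee_rot: [2.096, 2.337, 0.002]
force: [0.9, -0.0, -2.1]
width: 0.06
gripper_force: 66.9
t 6.83 tcp [565.2 -94.2  87.8] w 60.0 gf 66.9
566,-94.5,53.5,96.2 d [-0.4  0.7 34.3] a [0.1 0.1 0. ]
0
```

```bash
python3 -m handwheel '[{"fingers":40,"dx":0,"dy":0,"dz":20,"ax":0,"ay":0,"az":0},{"fingers":40,"dx":0,"dy":0.5,"dz":30,"ax":0,"ay":0,"az":0},{"fingers":40,"dx":0,"dy":0.5,"dz":34,"ax":0,"ay":0,"az":0},{"fingers":40,"dx":0,"dy":0.5,"dz":35,"ax":0,"ay":0,"az":0},{"fingers":40,"dx":0,"dy":0.5,"dz":35,"ax":0,"ay":0,"az":0},{"fingers":40,"dx":0,"dy":0.5,"dz":35,"ax":0,"ay":0,"az":0}]'; python3 plan.py
```

```text
clock: 7.62
eef_pos: [0.5636, -0.094, 0.0527]
ee_rot: [-2.094, -2.335, 0.004]
force: [-8.1, 2.1, 11.7]
width: 0.0601
gripper_force: 68.3
t 7.62 tcp [563.6 -94.   52.7] w 60.1 gf 68.3
```

```bash
python3 -m handwheel '[{"fingers":80,"dx":0,"dy":1,"dz":-0.5,"ax":0,"ay":0,"az":0},{"fingers":80,"dx":0,"dy":1,"dz":-0.5,"ax":0,"ay":0,"az":0},{"fingers":80,"dx":0,"dy":1,"dz":-0.5,"ax":0,"ay":0,"az":0},{"fingers":80,"dx":0,"dy":1,"dz":-0.5,"ax":0,"ay":0,"az":0},{"fingers":80,"dx":0,"dy":1,"dz":-30,"ax":0,"ay":0,"az":0},{"fingers":80,"dx":0,"dy":1,"dz":-70,"ax":0,"ay":0,"az":0},{"fingers":80,"dx":0,"dy":1,"dz":-110,"ax":0,"ay":0,"az":0},{"fingers":80,"dx":0,"dy":1,"dz":-110,"ax":0,"ay":0,"az":0}]'; python3 plan.py 427.5,-126.5,150,90 427.5,-126.5,47,90
python3 - <<'E'
from h import *
c=camera("scene"); cv2.imwrite("pics/s2.png",c["color"][150:400,120:480])
E
```

```text
clock: 8.62
eef_pos: [0.5683, -0.0951, 0.1658]
ee_rot: [2.093, 2.332, 0.005]
force: [0.0, -1.1, -0.0]
width: 0.0798
gripper_force: 0.0
t 8.62 tcp [568.3 -95.1 165.8] w 79.8 gf 0.0
427.5,-126.5,150,90 d [ -15.9 -143.5   14.7] a [0.5 0.2 6.2]
427.5,-126.5,47,90 d [ -15.5 -144.3  117.7] a [0.5 0.2 6.2]
```

View pics/s2.png

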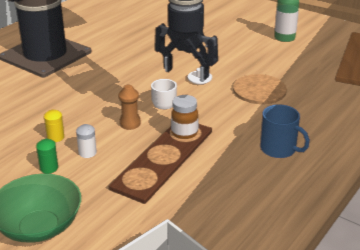

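The jar stands upright on the left disc (crop pixel 185,120).

```bash
python3 -m handwheel '[{"fingers":80,"dx":-6,"dy":-50,"dz":0,"ax":0,"ay":0,"az":2},{"fingers":80,"dx":-12,"dy":-100,"dz":5,"ax":0,"ay":0,"az":4},{"fingers":80,"dx":-16,"dy":-143,"dz":10,"ax":0,"ay":0,"az":6},{"fingers":80,"dx":-16,"dy":-143,"dz":15,"ax":0,"ay":0,"az":6},{"fingers":80,"dx":-16,"dy":-143,"dz":15,"ax":0,"ay":0,"az":6}]'; python3 plan.py 427.5,-126.5,47,90
```

```text
clock: 9.3
eef_pos: [0.425, -0.1254, 0.1452]
ee_rot: [-2.217, -2.224, 0.0]
force: [-0.1, 0.9, -0.3]
width: 0.0801
gripper_force: 0.0
t 9.3 tcp [ 425.  -125.4  145.2] w 80.1 gf 0.0
427.5,-126.5,47,90 d [-1.3  2.7 98.2] a [-0.1 -0.1  0.2]
```

```bash
python3 -m handwheel '[{"fingers":80,"dx":-1,"dy":2,"dz":20,"ax":0,"ay":0,"az":0},{"fingers":80,"dx":-1,"dy":2,"dz":60,"ax":0,"ay":0,"az":0},{"fingers":80,"dx":-1,"dy":2,"dz":90,"ax":0,"ay":0,"az":0},{"fingers":80,"dx":-1,"dy":2,"dz":99,"ax":0,"ay":0,"az":0},{"fingers":80,"dx":-1,"dy":2,"dz":99,"ax":0,"ay":0,"az":0},{"fingers":20,"dx":-1,"dy":2,"dz":99,"ax":0,"ay":0,"az":0},{"fingers":20,"dx":-1,"dy":2,"dz":99,"ax":0,"ay":0,"az":0},{"fingers":20,"dx":-1,"dy":2,"dz":99,"ax":0,"ay":0,"az":0},{"fingers":20,"dx":-1,"dy":2,"dz":99,"ax":0,"ay":0,"az":0},{"fingers":20,"dx":-1,"dy":2,"dz":99,"ax":0,"ay":0,"az":0},{"fingers":20,"dx":-1,"dy":2,"dz":99,"ax":0,"ay":0,"az":0}]'; python3 plan.py 586.5,-283,150,96.2
```

```text
clock: 10.68
eef_pos: [0.4285, -0.1273, 0.049]
ee_rot: [2.216, 2.223, 0.001]
force: [-2.1, 0.6, 6.1]
width: 0.0445
gripper_force: 59.7
t 10.68 tcp [ 428.5 -127.3   49. ] w 44.5 gf 59.7
586.5,-283,150,96.2 d [-156.4  157.8 -100.3] a [ 0.1  0.1 -6. ]
```

```bash
python3 - <<'E'
from h import *
c=camera("scene"); cv2.imwrite("pics/s3.png",cv2.resize(c["color"][200:300,190:310],None,fx=6,fy=6,interpolation=cv2.INTER_CUBIC))
s=observe();print(s["width"],s["gripper_force"],s["force"])
E
```

```text
0.043923782318047055 59.69020372864179 [-1.59724     0.63110214  6.04355485]
```

View pics/s3.png

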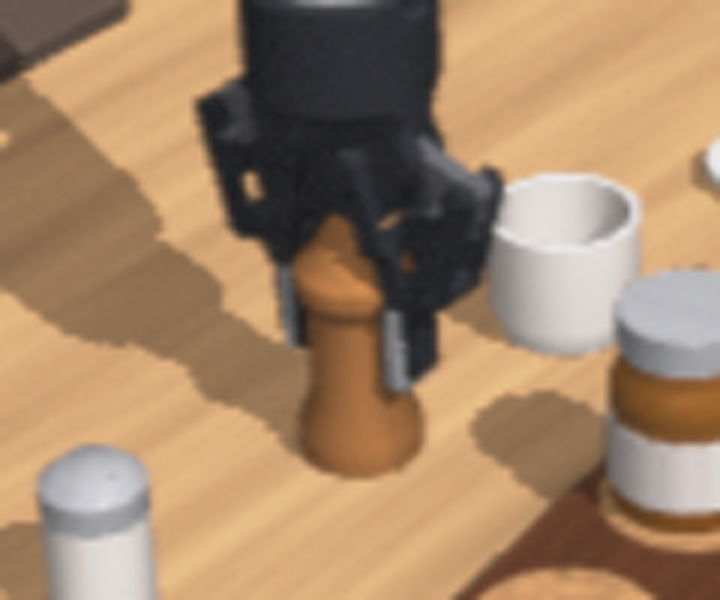

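The picture shows the pads' upper ends closing on the mill's head (~(340,290) in the crop), not fully on the waist. I'll open, go a little lower and regrip.

```bash
python3 -m handwheel '[{"fingers":70,"dx":0,"dy":0,"dz":0,"ax":0,"ay":0,"az":0},{"fingers":70,"dx":0,"dy":0,"dz":0,"ax":0,"ay":0,"az":0},{"fingers":70,"dx":0,"dy":0,"dz":2,"ax":0,"ay":0,"az":0},{"fingers":70,"dx":0,"dy":0,"dz":4,"ax":0,"ay":0,"az":0},{"fingers":70,"dx":0,"dy":0,"dz":4,"ax":0,"ay":0,"az":0}]'; python3 -m handwheel '[{"fingers":20,"dx":0,"dy":0,"dz":0,"ax":0,"ay":0,"az":0},{"fingers":20,"dx":0,"dy":0,"dz":0,"ax":0,"ay":0,"az":0},{"fingers":20,"dx":0,"dy":0,"dz":0,"ax":0,"ay":0,"az":0},{"fingers":20,"dx":0,"dy":0,"dz":0,"ax":0,"ay":0,"az":0},{"fingers":20,"dx":0,"dy":0,"dz":0,"ax":0,"ay":0,"az":0}]'
```

```text
clock: 11.35
eef_pos: [0.4273, -0.1266, 0.0432]
ee_rot: [-2.218, -2.225, 0.0]
force: [-0.3, 0.0, 1.1]
width: 0.0698
gripper_force: 0.0
clock: 11.98
eef_pos: [0.4273, -0.1266, 0.0435]
ee_rot: [-2.218, -2.225, 0.0]
force: [-1.0, 0.3, 3.9]
width: 0.0423
gripper_force: 52.6
```

```bash
python3 -m handwheel '[{"fingers":20,"dx":0,"dy":0,"dz":0,"ax":0,"ay":0,"az":0},{"fingers":20,"dx":0,"dy":0,"dz":0,"ax":0,"ay":0,"az":0},{"fingers":20,"dx":0,"dy":0,"dz":-10,"ax":0,"ay":0,"az":0},{"fingers":20,"dx":0,"dy":0,"dz":-25,"ax":0,"ay":0,"az":0},{"fingers":20,"dx":0,"dy":0,"dz":-25,"ax":0,"ay":0,"az":0},{"fingers":20,"dx":0,"dy":0,"dz":-25,"ax":0,"ay":0,"az":0}]'; python3 - <<'E'
from h import *
c=camera("scene"); cv2.imwrite("pics/s4.png",cv2.resize(c["color"][190:290,190:310],None,fx=6,fy=6,interpolation=cv2.INTER_CUBIC))
E
```

```text
clock: 12.72
eef_pos: [0.4274, -0.1266, 0.0685]
ee_rot: [2.217, 2.225, 0.0]
force: [0.3, 0.0, -1.9]
width: 0.0428
gripper_force: 53.2
```

View pics/s4.png

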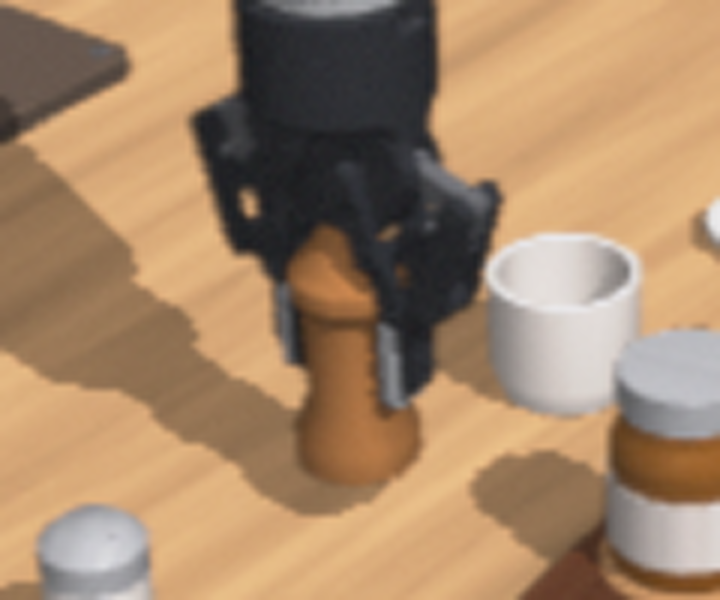

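The mill is lifted, held upright and steady (base at ~(358,480) in the crop, clear of its shadow), so I'll carry it gently.

```bash
python3 -m handwheel '[{"fingers":20,"dx":0,"dy":0,"dz":-25,"ax":0,"ay":0,"az":0},{"fingers":20,"dx":-10,"dy":10,"dz":-50,"ax":0,"ay":0,"az":-1},{"fingers":20,"dx":-30,"dy":30,"dz":-55,"ax":0,"ay":0,"az":-2},{"fingers":20,"dx":-55,"dy":55,"dz":-55,"ax":0,"ay":0,"az":-3},{"fingers":20,"dx":-80,"dy":80,"dz":-55,"ax":0,"ay":0,"az":-4},{"fingers":20,"dx":-105,"dy":105,"dz":-55,"ax":0,"ay":0,"az":-5},{"fingers":20,"dx":-130,"dy":130,"dz":-55,"ax":0,"ay":0,"az":-6},{"fingers":20,"dx":-148,"dy":150,"dz":-45,"ax":0,"ay":0,"az":-6},{"fingers":20,"dx":-156.5,"dy":159,"dz":-30,"ax":0,"ay":0,"az":-6},{"fingers":20,"dx":-156.5,"dy":159,"dz":-15,"ax":0,"ay":0,"az":-6},{"fingers":20,"dx":-156.5,"dy":159,"dz":-10,"ax":0,"ay":0,"az":-6},{"fingers":20,"dx":-156.5,"dy":159,"dz":-10,"ax":0,"ay":0,"az":-6}]'; python3 plan.py 586.5,-283,58,96.2
```

```text
clock: 14.28
eef_pos: [0.586, -0.2817, 0.0775]
ee_rot: [-2.096, -2.337, 0.0]
force: [0.7, -0.4, -1.4]
width: 0.0426
gripper_force: 53.4
t 14.28 tcp [ 586.  -281.7   77.5] w 42.6 gf 53.4
586.5,-283,58,96.2 d [-1.3  0.3 19.5] a [-0.1 -0.1  0. ]
```

```bash
python3 -m handwheel '[{"fingers":20,"dx":-1,"dy":0,"dz":10,"ax":0,"ay":0,"az":0},{"fingers":20,"dx":-1,"dy":0,"dz":16,"ax":0,"ay":0,"az":0},{"fingers":20,"dx":-1,"dy":0,"dz":19,"ax":0,"ay":0,"az":0},{"fingers":20,"dx":-1,"dy":0,"dz":19.5,"ax":0,"ay":0,"az":0},{"fingers":20,"dx":-1,"dy":0,"dz":19.5,"ax":0,"ay":0,"az":0}]';python3 plan.py
```

```text
clock: 14.9
eef_pos: [0.5871, -0.2836, 0.059]
ee_rot: [2.098, 2.338, 0.0]
force: [-0.7, 0.1, -2.3]
width: 0.0428
gripper_force: 53.4
t 14.9 tcp [ 587.1 -283.6   59. ] w 42.8 gf 53.4
```

```bash
python3 -m handwheel '[{"fingers":20,"dx":0,"dy":0,"dz":1,"ax":0,"ay":0,"az":0},{"fingers":20,"dx":0,"dy":0,"dz":1.5,"ax":0,"ay":0,"az":0}]'; python3 -m handwheel '[{"fingers":70,"dx":0,"dy":0,"dz":0,"ax":0,"ay":0,"az":0},{"fingers":70,"dx":0,"dy":0,"dz":0,"ax":0,"ay":0,"az":0},{"fingers":70,"dx":0,"dy":0,"dz":0,"ax":0,"ay":0,"az":0},{"fingers":70,"dx":0,"dy":0,"dz":-20,"ax":0,"ay":0,"az":0},{"fingers":70,"dx":0,"dy":0,"dz":-60,"ax":0,"ay":0,"az":0},{"fingers":70,"dx":0,"dy":0,"dz":-100,"ax":0,"ay":0,"az":0},{"fingers":70,"dx":0,"dy":0,"dz":-100,"ax":0,"ay":0,"az":0}]'; python3 plan.py 425.5,-269,125,90 425.5,-269,22,90
```

```text
clock: 15.15
eef_pos: [0.5871, -0.2836, 0.0576]
ee_rot: [2.098, 2.338, 0.0]
force: [-0.6, 0.0, 2.1]
width: 0.0427
gripper_force: 53.3
clock: 16.02
eef_pos: [0.5897, -0.2854, 0.1642]
ee_rot: [2.09, 2.33, 0.002]
force: [-0.2, 0.5, 0.7]
width: 0.07
gripper_force: 0.0
t 16.02 tcp [ 589.7 -285.4  164.2] w 70.0 gf 0.0
425.5,-269,125,90 d [  34.3 -161.8   37.6] a [0.5 0.4 6.2]
425.5,-269,22,90 d [  35.1 -162.7  140.6] a [0.5 0.4 6.2]
```

```bash
python3 -m handwheel '[{"fingers":70,"dx":10,"dy":-50,"dz":0,"ax":0,"ay":0,"az":2},{"fingers":70,"dx":20,"dy":-100,"dz":0,"ax":0,"ay":0,"az":4},{"fingers":70,"dx":32,"dy":-159,"dz":10,"ax":0,"ay":0,"az":6.2},{"fingers":70,"dx":32,"dy":-159,"dz":30,"ax":0,"ay":0,"az":6.2},{"fingers":70,"dx":32,"dy":-159,"dz":30,"ax":0,"ay":0,"az":6.2},{"fingers":70,"dx":32,"dy":-159,"dz":30,"ax":0,"ay":0,"az":6.2}]';python3 plan.py 425.5,-269,21,90
python3 - <<'E'
from h import *
c=camera("top"); P=pts(c)
np.set_printoptions(suppress=True,precision=1)
for n,b,z in [("jam",(.5,.62,-.15,-.03),(.09,.11)),("mill",(.52,.65,-.35,-.22),(.1,.13))]:
    m=(P[...,2]>z[0])&(P[...,2]<z[1])&(P[...,0]>b[0])&(P[...,0]<b[1])&(P[...,1]>b[2])&(P[...,1]<b[3]); q=P[m]*1000; print(n,len(q),q.mean(0),(q.min(0)+q.max(0))/2,q.max(0))
E
```

```text
clock: 16.77
eef_pos: [0.4262, -0.2694, 0.1281]
ee_rot: [2.22, 2.221, 0.0]
force: [-0.5, 0.2, -0.2]
width: 0.0699
gripper_force: 0.0
t 16.77 tcp [ 426.2 -269.4  128.1] w 69.9 gf 0.0
425.5,-269,21,90 d [  0.4  -0.8 107.1] a [0. 0. 0.]
jam 300 [563.7 -93.6  97.1] [564.7 -93.6  99.1] [591.2 -68.3 107.8]
mill 168 [ 586.4 -282.5  109.2] [ 586.5 -282.6  111.3] [ 608.9 -261.5  122.4]
```

```bash
python3 -m handwheel '[{"fingers":70,"dx":0,"dy":-0.5,"dz":30,"ax":0,"ay":0,"az":0},{"fingers":70,"dx":0,"dy":-0.5,"dz":70,"ax":0,"ay":0,"az":0},{"fingers":70,"dx":0,"dy":-0.5,"dz":100,"ax":0,"ay":0,"az":0},{"fingers":70,"dx":0,"dy":-0.5,"dz":107,"ax":0,"ay":0,"az":0},{"fingers":70,"dx":0,"dy":-0.5,"dz":107,"ax":0,"ay":0,"az":0},{"fingers":20,"dx":0,"dy":-0.5,"dz":107,"ax":0,"ay":0,"az":0},{"fingers":20,"dx":0,"dy":-0.5,"dz":107,"ax":0,"ay":0,"az":0},{"fingers":20,"dx":0,"dy":-0.5,"dz":107,"ax":0,"ay":0,"az":0},{"fingers":20,"dx":0,"dy":-0.5,"dz":107,"ax":0,"ay":0,"az":0},{"fingers":20,"dx":0,"dy":-0.5,"dz":107,"ax":0,"ay":0,"az":0},{"fingers":20,"dx":0,"dy":-0.5,"dz":107,"ax":0,"ay":0,"az":0}]'; python3 plan.py 577,-188.7,110,96.2
```

```text
clock: 18.2
eef_pos: [0.4261, -0.27, 0.0221]
ee_rot: [2.219, 2.219, 0.0]
force: [-0.4, 0.6, 6.8]
width: 0.0392
gripper_force: 60.2
t 18.2 tcp [ 426.1 -270.    22.1] w 39.2 gf 60.2
577,-188.7,110,96.2 d [ 81.1 151.1 -87.7] a [ 0.1  0.1 -6.2]
```

```bash
python3 -m handwheel '[{"fingers":20,"dx":0,"dy":0,"dz":-30,"ax":0,"ay":0,"az":0},{"fingers":20,"dx":0,"dy":0,"dz":-80,"ax":0,"ay":0,"az":-2},{"fingers":20,"dx":20,"dy":10,"dz":-110,"ax":0,"ay":0,"az":-4},{"fingers":20,"dx":50,"dy":40,"dz":-115,"ax":0,"ay":0,"az":-6},{"fingers":20,"dx":75,"dy":80,"dz":-115,"ax":0,"ay":0,"az":-6.2},{"fingers":20,"dx":81,"dy":120,"dz":-115,"ax":0,"ay":0,"az":-6.2},{"fingers":20,"dx":81,"dy":145,"dz":-100,"ax":0,"ay":0,"az":-6.2},{"fingers":20,"dx":81,"dy":151,"dz":-70,"ax":0,"ay":0,"az":-6.2},{"fingers":20,"dx":81,"dy":151,"dz":-45,"ax":0,"ay":0,"az":-6.2},{"fingers":20,"dx":81,"dy":151,"dz":-30,"ax":0,"ay":0,"az":-6.2},{"fingers":20,"dx":81,"dy":151,"dz":-30,"ax":0,"ay":0,"az":-6.2},{"fingers":20,"dx":81,"dy":151,"dz":-30,"ax":0,"ay":0,"az":-6.2}]'; python3 plan.py 577,-188.7,36.5,96.2
```

```text
clock: 19.7
eef_pos: [0.5766, -0.1883, 0.0515]
ee_rot: [2.097, 2.337, 0.001]
force: [-0.0, -0.8, -0.3]
width: 0.0389
gripper_force: 60.7
t 19.7 tcp [ 576.6 -188.3   51.5] w 38.9 gf 60.7
577,-188.7,36.5,96.2 d [-0.4  0.4 15. ] a [ 0.1  0.1 -0. ]
```

```bash
python3 -m handwheel '[{"fingers":20,"dx":0,"dy":0,"dz":8,"ax":0,"ay":0,"az":0},{"fingers":20,"dx":0,"dy":0,"dz":13,"ax":0,"ay":0,"az":0},{"fingers":20,"dx":0,"dy":0,"dz":15,"ax":0,"ay":0,"az":0},{"fingers":20,"dx":0,"dy":0,"dz":15.5,"ax":0,"ay":0,"az":0},{"fingers":20,"dx":0,"dy":0,"dz":15.5,"ax":0,"ay":0,"az":0}]'; python3 -m handwheel '[{"fingers":65,"dx":0,"dy":0,"dz":0,"ax":0,"ay":0,"az":0},{"fingers":65,"dx":0,"dy":0,"dz":0,"ax":0,"ay":0,"az":0},{"fingers":65,"dx":0,"dy":0,"dz":0,"ax":0,"ay":0,"az":0},{"fingers":65,"dx":0,"dy":0,"dz":-20,"ax":0,"ay":0,"az":0},{"fingers":65,"dx":0,"dy":0,"dz":-60,"ax":0,"ay":0,"az":0},{"fingers":65,"dx":0,"dy":0,"dz":-110,"ax":0,"ay":0,"az":0},{"fingers":85,"dx":0,"dy":0,"dz":-110,"ax":0,"ay":0,"az":0},{"fingers":85,"dx":0,"dy":0,"dz":-110,"ax":0,"ay":0,"az":0}]'; python3 plan.py 437.5,-7.5,140,90
```

```text
clock: 20.32
eef_pos: [0.5758, -0.1878, 0.0362]
ee_rot: [-2.097, -2.337, 0.001]
force: [-4.1, 1.2, 6.9]
width: 0.0389
gripper_force: 61.3
clock: 21.32
eef_pos: [0.576, -0.1879, 0.1458]
ee_rot: [2.097, 2.337, 0.0]
force: [-0.2, -0.6, -0.2]
width: 0.0848
gripper_force: 0.0
t 21.32 tcp [ 576.  -187.9  145.8] w 84.8 gf 0.0
437.5,-7.5,140,90 d [ 194.3 -118.3    5.5] a [0.1 0.  6.2]
```

```bash
python3 -m handwheel '[{"fingers":85,"dx":45,"dy":-30,"dz":0,"ax":0,"ay":0,"az":2},{"fingers":85,"dx":95,"dy":-60,"dz":0,"ax":0,"ay":0,"az":4},{"fingers":85,"dx":145,"dy":-90,"dz":0,"ax":0,"ay":0,"az":6},{"fingers":85,"dx":194,"dy":-118,"dz":5,"ax":0,"ay":0,"az":6.2},{"fingers":85,"dx":194,"dy":-118,"dz":15,"ax":0,"ay":0,"az":6.2},{"fingers":85,"dx":194,"dy":-118,"dz":15,"ax":0,"ay":0,"az":6.2},{"fingers":85,"dx":194,"dy":-118,"dz":15,"ax":0,"ay":0,"az":6.2}]';python3 plan.py 437.5,-7.5,27,90
python3 - <<'E'
from h import *
c=camera("scene"); cv2.imwrite("pics/s5.png",cv2.resize(c["color"][180:360,180:420],None,fx=3,fy=3))
c=camera("top"); P=pts(c)
np.set_printoptions(suppress=True,precision=1)
for n,b,z in [("jam",(.5,.62,-.15,-.03),(.09,.11)),("mill",(.52,.65,-.35,-.22),(.1,.13)),("salt",(.5,.65,-.22,-.16),(.07,.095))]:
    m=(P[...,2]>z[0])&(P[...,2]<z[1])&(P[...,0]>b[0])&(P[...,0]<b[1])&(P[...,1]>b[2])&(P[...,1]<b[3]); q=P[m]*1000; print(n,len(q),q.mean(0),(q.min(0)+q.max(0))/2)
E
```

```text
clock: 22.2
eef_pos: [0.4385, -0.0086, 0.1298]
ee_rot: [-2.223, -2.22, 0.0]
force: [0.3, -0.1, 0.7]
width: 0.0849
gripper_force: 0.0
t 22.2 tcp [438.5  -8.6 129.8] w 84.9 gf 0.0
437.5,-7.5,27,90 d [  1.1  -0.9 102.8] a [-0.   0.  -0.1]
jam 296 [563.8 -93.7  97.1] [564.8 -93.7  97.8]
mill 165 [ 586.2 -281.8  109.1] [ 587.9 -282.5  111. ]
salt 162 [ 575.3 -187.1   78.7] [ 575.5 -187.7   79.5]
```

View pics/s5.png

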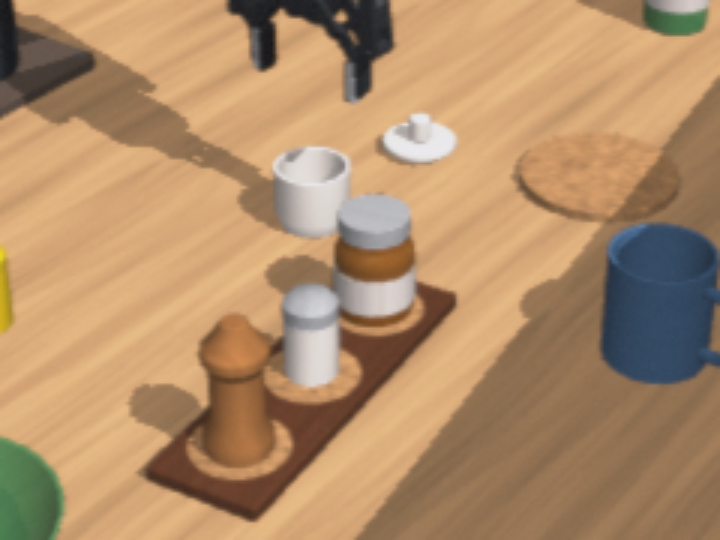

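The jar, salt and mill stand upright, each in the middle of its disc (crop (375,310), (312,375), (237,455)). Next is the bowl.

```bash
python3 -m handwheel '[{"fingers":85,"dx":1,"dy":-1,"dz":30,"ax":0,"ay":0,"az":0},{"fingers":85,"dx":1,"dy":-1,"dz":65,"ax":0,"ay":0,"az":0},{"fingers":85,"dx":1,"dy":-1,"dz":95,"ax":0,"ay":0,"az":0},{"fingers":85,"dx":1,"dy":-1,"dz":103,"ax":0,"ay":0,"az":0},{"fingers":85,"dx":1,"dy":-1,"dz":103,"ax":0,"ay":0,"az":0},{"fingers":45,"dx":1,"dy":-1,"dz":103,"ax":0,"ay":0,"az":0},{"fingers":45,"dx":1,"dy":-1,"dz":103,"ax":0,"ay":0,"az":0},{"fingers":45,"dx":1,"dy":-1,"dz":103,"ax":0,"ay":0,"az":0},{"fingers":45,"dx":1,"dy":-1,"dz":103,"ax":0,"ay":0,"az":0},{"fingers":45,"dx":1,"dy":-1,"dz":103,"ax":0,"ay":0,"az":0}]'; python3 plan.py 598.5,194,100,90
python3 - <<'E'
from h import *
c=camera("top"); o=R.from_rotvec(c["orientation"])
d=o.apply([(250.35-c["cx"])/c["fx"],(227.17-c["cy"])/c["fy"],1]); p=np.array(c["position"]); print(p+d*(.010-p[2])/d[2])
E
```

```text
clock: 23.55
eef_pos: [0.4384, -0.0073, 0.0288]
ee_rot: [2.219, 2.219, 0.003]
force: [-0.6, -0.6, 6.6]
width: 0.0628
gripper_force: 66.4
t 23.55 tcp [438.4  -7.3  28.8] w 62.8 gf 66.4
598.5,194,100,90 d [201.2 160.3 -70.9] a [0.2 0.1 0. ]
[0.59823572 0.1925359  0.01      ]
```

```bash
python3 -m handwheel '[{"fingers":45,"dx":0,"dy":0,"dz":-30,"ax":0,"ay":0,"az":0},{"fingers":45,"dx":15,"dy":12,"dz":-65,"ax":0,"ay":0,"az":0},{"fingers":45,"dx":45,"dy":36,"dz":-80,"ax":0,"ay":0,"az":0},{"fingers":45,"dx":80,"dy":64,"dz":-80,"ax":0,"ay":0,"az":0},{"fingers":45,"dx":115,"dy":92,"dz":-80,"ax":0,"ay":0,"az":0},{"fingers":45,"dx":150,"dy":120,"dz":-80,"ax":0,"ay":0,"az":0},{"fingers":45,"dx":180,"dy":145,"dz":-75,"ax":0,"ay":0,"az":0},{"fingers":45,"dx":197,"dy":158,"dz":-60,"ax":0,"ay":0,"az":0},{"fingers":45,"dx":200.5,"dy":160,"dz":-40,"ax":0,"ay":0,"az":0},{"fingers":45,"dx":200.5,"dy":160,"dz":-28,"ax":0,"ay":0,"az":0},{"fingers":45,"dx":200.5,"dy":160,"dz":-25,"ax":0,"ay":0,"az":0},{"fingers":45,"dx":200.5,"dy":160,"dz":-25,"ax":0,"ay":0,"az":0}]'; python3 plan.py 598.5,193,39.3,90
```

```text
clock: 25.1
eef_pos: [0.5964, 0.193, 0.0518]
ee_rot: [-2.222, -2.22, 0.001]
force: [0.5, -0.8, -2.8]
width: 0.0628
gripper_force: 66.8
t 25.1 tcp [596.4 193.   51.8] w 62.8 gf 66.8
598.5,193,39.3,90 d [-0.   2.1 12.5] a [-0.   0.  -0.1]
```

```bash
python3 -m handwheel '[{"fingers":45,"dx":0,"dy":0.5,"dz":6,"ax":0,"ay":0,"az":0},{"fingers":45,"dx":0,"dy":0.5,"dz":10,"ax":0,"ay":0,"az":0},{"fingers":45,"dx":0,"dy":0.5,"dz":12,"ax":0,"ay":0,"az":0},{"fingers":45,"dx":0,"dy":0.5,"dz":13,"ax":0,"ay":0,"az":0},{"fingers":45,"dx":0,"dy":0.5,"dz":13,"ax":0,"ay":0,"az":0}]'; python3 plan.py
```

```text
clock: 25.72
eef_pos: [0.5973, 0.1938, 0.0389]
ee_rot: [2.221, 2.221, 0.001]
force: [0.7, 0.0, -1.8]
width: 0.0629
gripper_force: 66.8
t 25.73 tcp [597.3 193.8  38.9] w 62.9 gf 66.8
```

```bash
python3 -m handwheel '[{"fingers":45,"dx":0,"dy":0.5,"dz":1,"ax":0,"ay":0,"az":0},{"fingers":45,"dx":0,"dy":0.5,"dz":1,"ax":0,"ay":0,"az":0}]'; python3 -m handwheel '[{"fingers":82,"dx":0,"dy":0.5,"dz":0,"ax":0,"ay":0,"az":0},{"fingers":82,"dx":0,"dy":0.5,"dz":0,"ax":0,"ay":0,"az":0},{"fingers":82,"dx":0,"dy":0.5,"dz":0,"ax":0,"ay":0,"az":0},{"fingers":82,"dx":0,"dy":0.5,"dz":-20,"ax":0,"ay":0,"az":0},{"fingers":82,"dx":0,"dy":0.5,"dz":-60,"ax":0,"ay":0,"az":0},{"fingers":82,"dx":0,"dy":0.5,"dz":-90,"ax":0,"ay":0,"az":0},{"fingers":60,"dx":0,"dy":0.5,"dz":-90,"ax":0,"ay":0,"az":0},{"fingers":60,"dx":0,"dy":0.5,"dz":-90,"ax":0,"ay":0,"az":0}]'; python3 plan.py 441,143.5,100,90
```

```text
clock: 25.98
eef_pos: [0.5975, 0.1938, 0.0389]
ee_rot: [-2.221, -2.221, 0.002]
force: [-5.4, -1.2, 5.7]
width: 0.0633
gripper_force: 67.4
clock: 26.98
eef_pos: [0.5978, 0.1937, 0.1276]
ee_rot: [-2.221, -2.221, 0.001]
force: [-0.7, -0.0, 0.3]
width: 0.0599
gripper_force: 0.0
t 26.98 tcp [597.8 193.7 127.6] w 59.9 gf 0.0
441,143.5,100,90 d [ -50.2 -156.8   27.7] a [-0.  0. -0.]
```

```bash
python3 -m handwheel '[{"fingers":50,"dx":-16,"dy":-50,"dz":0,"ax":0,"ay":0,"az":0},{"fingers":50,"dx":-32,"dy":-100,"dz":0,"ax":0,"ay":0,"az":0},{"fingers":50,"dx":-50,"dy":-157,"dz":10,"ax":0,"ay":0,"az":0},{"fingers":50,"dx":-50,"dy":-157,"dz":50,"ax":0,"ay":0,"az":0},{"fingers":50,"dx":-50,"dy":-157,"dz":60,"ax":0,"ay":0,"az":0},{"fingers":50,"dx":-50,"dy":-157,"dz":60,"ax":0,"ay":0,"az":0}]';python3 plan.py 441,143.5,26,90
python3 - <<'E'
from h import *
c=camera("scene"); cv2.imwrite("pics/s6.png",cv2.resize(c["color"][170:290,270:430],None,fx=4,fy=4))
c=camera("top"); P=pts(c)
np.set_printoptions(suppress=True,precision=1)
for n,b,z in [("bowl",(.52,.68,.12,.26),(.056,.08)),("triv",(.51,.69,.1,.28),(.005,.017))]:
    m=(P[...,2]>z[0])&(P[...,2]<z[1])&(P[...,0]>b[0])&(P[...,0]<b[1])&(P[...,1]>b[2])&(P[...,1]<b[3]); q=P[m]*1000; print(n,len(q),q.mean(0),(q.min(0)+q.max(0))/2,cv2.minEnclosingCircle(q[:,:2].astype(np.float32)))
E
```

```text
clock: 27.72
eef_pos: [0.441, 0.1437, 0.0668]
ee_rot: [-2.22, -2.22, 0.003]
force: [0.5, 0.5, -0.5]
width: 0.0501
gripper_force: 0.0
t 27.73 tcp [441.  143.7  66.8] w 50.1 gf 0.0
441,143.5,26,90 d [-0.2  0.2 40.8] a [-0.2  0.  -0. ]
bowl 103 [598.1 193.3  62.1] [597.6 193.4  62.9] ((597.5236206054688, 193.36026000976562), 31.77065658569336)
triv 1282 [596.8 191.3   9.6] [601.1 190.5  11. ] ((600.8112182617188, 190.6298370361328), 115.50189208984375)
```

View pics/s6.png

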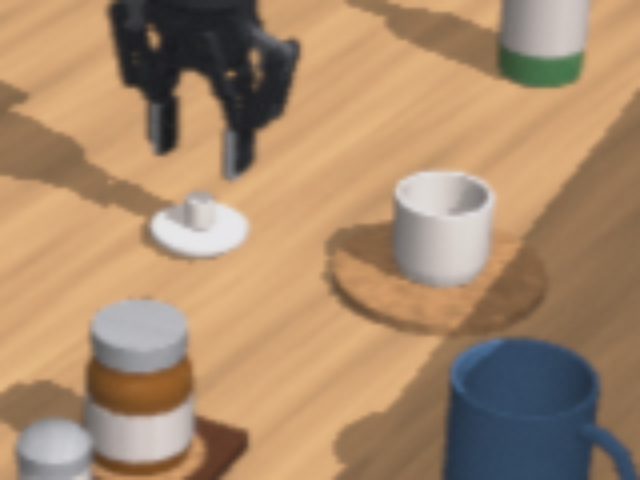

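The bowl stands upright in the middle of the trivet (crop (442,270)). The jaws are above the lid (200,225).

```bash
python3 -m handwheel '[{"fingers":50,"dx":0,"dy":0,"dz":20,"ax":0,"ay":0,"az":0},{"fingers":50,"dx":0,"dy":0,"dz":35,"ax":0,"ay":0,"az":0},{"fingers":50,"dx":0,"dy":0,"dz":40,"ax":0,"ay":0,"az":0},{"fingers":50,"dx":0,"dy":0,"dz":40,"ax":0,"ay":0,"az":0},{"fingers":8,"dx":0,"dy":0,"dz":40,"ax":0,"ay":0,"az":0},{"fingers":8,"dx":0,"dy":0,"dz":40,"ax":0,"ay":0,"az":0},{"fingers":8,"dx":0,"dy":0,"dz":40,"ax":0,"ay":0,"az":0},{"fingers":8,"dx":0,"dy":0,"dz":40,"ax":0,"ay":0,"az":0},{"fingers":8,"dx":0,"dy":0,"dz":40,"ax":0,"ay":0,"az":0},{"fingers":8,"dx":0,"dy":0,"dz":40,"ax":0,"ay":0,"az":0}]'; python3 plan.py 598,193.5,140,90
```

```text
clock: 29.08
eef_pos: [0.4419, 0.1438, 0.0287]
ee_rot: [2.221, 2.221, 0.002]
force: [-0.8, 0.2, 5.4]
width: 0.0175
gripper_force: 58.8
t 29.07 tcp [441.9 143.8  28.7] w 17.5 gf 58.8
598,193.5,140,90 d [  49.7  156.2 -111.1] a [ 0.1 -0.  -0. ]
```

```bash
python3 -m handwheel '[{"fingers":8,"dx":0,"dy":0,"dz":-30,"ax":0,"ay":0,"az":0},{"fingers":8,"dx":0,"dy":0,"dz":-75,"ax":0,"ay":0,"az":0},{"fingers":8,"dx":5,"dy":15,"dz":-105,"ax":0,"ay":0,"az":0},{"fingers":8,"dx":15,"dy":48,"dz":-110,"ax":0,"ay":0,"az":0},{"fingers":8,"dx":26,"dy":82,"dz":-110,"ax":0,"ay":0,"az":0},{"fingers":8,"dx":37,"dy":116,"dz":-110,"ax":0,"ay":0,"az":0},{"fingers":8,"dx":46,"dy":145,"dz":-110,"ax":0,"ay":0,"az":0},{"fingers":8,"dx":49.5,"dy":156,"dz":-105,"ax":0,"ay":0,"az":0},{"fingers":8,"dx":49.5,"dy":156,"dz":-90,"ax":0,"ay":0,"az":0},{"fingers":8,"dx":49.5,"dy":156,"dz":-80,"ax":0,"ay":0,"az":0},{"fingers":8,"dx":49.5,"dy":156,"dz":-80,"ax":0,"ay":0,"az":0},{"fingers":8,"dx":49.5,"dy":156,"dz":-80,"ax":0,"ay":0,"az":0}]'; python3 plan.py 597.8,193.5,88,90
python3 - <<'E'
from h import *
c=camera("scene"); cv2.imwrite("pics/s7.png",cv2.resize(c["color"][160:290,310:450],None,fx=4,fy=4))
E
```

```text
clock: 30.58
eef_pos: [0.5969, 0.1931, 0.108]
ee_rot: [2.222, 2.221, 0.0]
force: [0.8, 0.2, -0.7]
width: 0.0175
gripper_force: 58.8
t 30.57 tcp [596.9 193.1 108. ] w 17.5 gf 58.8
597.8,193.5,88,90 d [ 0.4  0.9 20. ] a [ 0.  0. -0.]
```

View pics/s7.png

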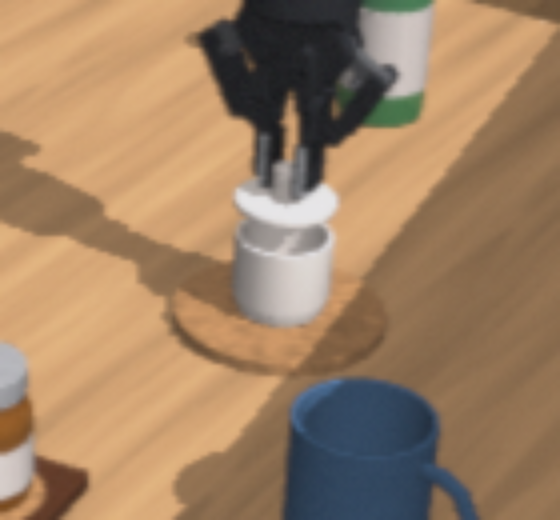

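The lid is held level above the bowl's mouth (287,205 over 283,240). Lowering it now.

```bash
python3 -m handwheel '[{"fingers":8,"dx":0,"dy":0.5,"dz":6,"ax":0,"ay":0,"az":0},{"fingers":8,"dx":0,"dy":0.5,"dz":12,"ax":0,"ay":0,"az":0},{"fingers":8,"dx":0,"dy":0.5,"dz":16,"ax":0,"ay":0,"az":0},{"fingers":8,"dx":0,"dy":0.5,"dz":18,"ax":0,"ay":0,"az":0},{"fingers":8,"dx":0,"dy":0.5,"dz":19,"ax":0,"ay":0,"az":0},{"fingers":8,"dx":0,"dy":0.5,"dz":20,"ax":0,"ay":0,"az":0},{"fingers":8,"dx":0,"dy":0.5,"dz":20,"ax":0,"ay":0,"az":0}]'; python3 plan.py
```

```text
clock: 31.5
eef_pos: [0.5978, 0.1932, 0.0879]
ee_rot: [2.221, 2.221, 0.0]
force: [0.7, 0.6, -0.4]
width: 0.0172
gripper_force: 58.8
t 31.5 tcp [597.8 193.2  87.9] w 17.2 gf 58.8
```

```bash
python3 -m handwheel '[{"fingers":8,"dx":0,"dy":0,"dz":0.5,"ax":0,"ay":0,"az":0},{"fingers":8,"dx":0,"dy":0,"dz":1,"ax":0,"ay":0,"az":0},{"fingers":8,"dx":0,"dy":0,"dz":1,"ax":0,"ay":0,"az":0}]'; python3 -m handwheel '[{"fingers":45,"dx":0,"dy":0,"dz":0,"ax":0,"ay":0,"az":0},{"fingers":45,"dx":0,"dy":0,"dz":0,"ax":0,"ay":0,"az":0},{"fingers":45,"dx":0,"dy":0,"dz":0,"ax":0,"ay":0,"az":0},{"fingers":45,"dx":0,"dy":0,"dz":-20,"ax":0,"ay":0,"az":0},{"fingers":45,"dx":0,"dy":0,"dz":-60,"ax":0,"ay":0,"az":0},{"fingers":45,"dx":0,"dy":-40,"dz":-100,"ax":0,"ay":0,"az":0},{"fingers":45,"dx":0,"dy":-90,"dz":-120,"ax":0,"ay":0,"az":0},{"fingers":45,"dx":0,"dy":-140,"dz":-120,"ax":0,"ay":0,"az":0},{"fingers":45,"dx":0,"dy":-140,"dz":-120,"ax":0,"ay":0,"az":0},{"fingers":45,"dx":0,"dy":-140,"dz":-120,"ax":0,"ay":0,"az":0}]'; python3 - <<'E'
from h import *
c=camera("scene"); cv2.imwrite("pics/s8.png",cv2.resize(c["color"][150:400,120:440],None,fx=2.4,fy=2.4))
c=camera("top"); P=pts(c)
np.set_printoptions(suppress=True,precision=1)
for n,b,z in [("knob",(.52,.68,.12,.26),(.085,.1)),("flange",(.52,.68,.12,.26),(.064,.08)),("mug",(.65,.9,-.1,.1),(.08,.1)),("oil",(.4,.6,.4,.6),(.18,.22))]:
    m=(P[...,2]>z[0])&(P[...,2]<z[1])&(P[...,0]>b[0])&(P[...,0]<b[1])&(P[...,1]>b[2])&(P[...,1]<b[3]); q=P[m]*1000; print(n,len(q),q.mean(0),(q.min(0)+q.max(0))/2,q[:,2].std())
    if n=="flange": A=np.c_[q[:,:2],np.ones(len(q))]; print("tilt",np.linalg.lstsq(A,q[:,2],rcond=None)[0][:2].round(3))
E
```

```text
clock: 31.88
eef_pos: [0.5979, 0.1933, 0.0877]
ee_rot: [2.221, 2.221, 0.0]
force: [-2.3, -1.0, 5.5]
width: 0.0173
gripper_force: 59.0
clock: 33.12
eef_pos: [0.4587, 0.1934, 0.2084]
ee_rot: [2.22, 2.22, 0.004]
force: [0.4, -0.4, 1.2]
width: 0.0451
gripper_force: 0.0
knob 35 [597.8 193.1  90.6] [598.4 192.4  90.6] 2.873344238446266
flange 347 [597.4 192.2  69.2] [597.8 192.2  71.5] 2.9298585587039994
tilt [-0.  0.]
mug 153 [758.6  -3.3  86.8] [763.7  -3.4  89.2] 3.3710315866432357
oil 128 [502.9 509.2 197.7] [503.  510.8 194.4] 3.979504907791183
```

View pics/s8.png

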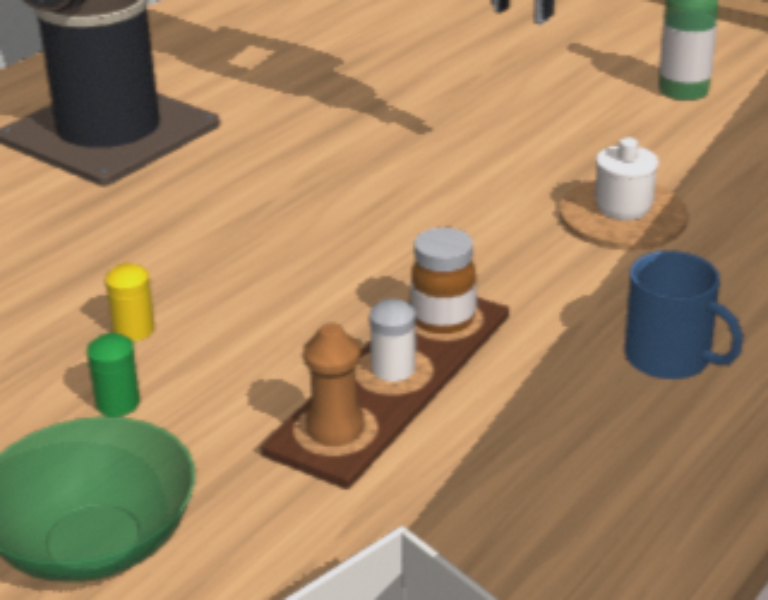

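The jar, salt and mill stand on their discs, the bowl is on the trivet with its lid level at (627,160), the bystanders are in place and the arm is clear. Handing in.

```bash
python3 -c "
from workcell import *
print(close_job())"
```

```text
the job is handed in; nothing more can be done
None
```

The job is done and handed in at about 33 s: in the last camera check the jam jar, salt and pepper mill stood upright within about 2 mm of their disc centres, the sugar bowl was centred on the trivet with its lid sitting level, and the mug, fruit bowl and oil bottle showed no sign of having been moved.

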